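# Unlock the sprung beam shutter and hold it half open

## Task

The beam shutter on the bench is locked by a flanged metal cap hanging over the peg beside its carriage: lift the cap up off the peg and stand it upright, flange down, in the empty tray, without dropping it. Then slide the sprung shutter against its spring to half its travel and finish while still holding it there with the gripper, because it springs shut when let go. Leave the other things on the bench where they are.

Things in the scene. Friction and masses are not known exactly. Their poses are not given: they have to be found in the camera images.
- unit: Fixed beam shutter unit: black base plate 140 x 140 mm, 20 mm thick, two guide rods along its y with an end plate at each end, dark upright window frame along its +x side (78 mm high, window 58 mm wide). Origin: centre of the underside, on the table. Unit x points from the peg side to the window frame; +y is the way the shutter opens; z up.
- peg_top (a point): Top centre of the unit's upright steel lock peg: 12 mm diameter, top 79 mm above the table, at x -40, y +19 mm in the unit's frame. The cap hangs on it.
- collar: Loose aluminium lock cap, about 0.2 kg, hanging over the peg (top closed, bore 16 mm wide, 55 mm deep from below). Flange at the bottom 56 mm diameter, 12 mm high; round neck above it 32 mm diameter; 91 mm tall in all. Origin: centre of the flange's underside, hanging 24 mm above the table; z up its axis. Must rise 55 mm to leave the peg; hung there its flange stops the shutter.
- shutter (a joint): Travel of the sprung shutter along unit +y, m: 0 closed (rest), 0.060 fully open, 0.030 half. The spring pushes it shut with about 3 N at 0, 9 N at 0.030, 15 N at 0.060; friction under 1 N. At half travel the carriage is midway between the end plates and its white pointer faces the middle, thickest of three white ticks on top of the window frame (outer: closed, open).
- shutter_grip (a point): Centre of the black grip block on top of the shutter carriage: 26 mm along unit x, 16 mm along unit y, 32 mm high; centre 109 mm and top 125 mm above the table. It stands on a 12 mm stem and moves with the shutter. With the cap gone nothing but the grip and stem is higher than 85 mm on the unit.
- tray: Fixed empty grey open tray, 130 x 130 mm outside, 28 mm high, walls and floor 5 mm thick, left or right of the unit. Origin: centre of its underside, on the table.
- lens: Bystander: lens in a black round mount on a steel post, 111 mm tall, foot 44 mm diameter. Origin: centre of the underside.
- bottle: Bystander: clear glass bottle, 64 mm diameter, 130 mm tall. Origin: centre of the underside.
- cube: Bystander: black 40 mm optics cube with a steel port on top, 47 mm high. Origin: centre of the underside.
- jar: Bystander: small amber jar, 44 mm diameter, 50 mm tall. Origin: centre of the underside.
- driver: Bystander: screwdriver 150 mm long lying on the table. Origin: centre of its underside.
- spacer: Bystander: flat steel spacer ring, 40 mm diameter, 14 mm high. Origin: centre of the underside.
- controller: Bystander: fixed grey controller box 130 x 130 mm, 60 mm high, on the other side of the unit from the tray. Origin: centre of the underside.
Mind the look-alikes: they are no part of the job. Leave any blue, green or yellow look-alike of the collar alone.

How it is judged:
By the outcome, as a careful person would: the job done as asked, in the order asked, and still so for the second after the job is handed in, while the arm keeps its last pose, push and grip.
It also fails if it takes over 59 s, if anything falls off the work surface, if the arm or the gripper's body presses on something with over 40 N, if the wrist force passes 120 N, or if a joint passes its speed limit or range.

## Robot

A 7-joint arm with a two-finger parallel gripper is mounted at the origin on the work surface. World frame = base frame: x ahead of the robot, y to its left, z up, the work surface at z = 0. Lengths are in m, angles in rad, forces in N, time in s.
With the tool pointing down it reaches from about 0.4 to 0.85 m from the base axis. Payload 10.4 kg.
Tool frame: the origin (TCP) lies at the very end of the fingers, on their centre line; the grasp point (between the pads) lies 19 mm behind it; z points along the fingers, y is the line along which they close (so a half turn about z gives the same grasp; the last joint's range is limited). The gripper opens to 87 mm and grips with 3 to 60 N. Pads are 19 mm wide; open, the fingers measure 117 mm over their backs; the gripper's body (75 mm by 190 mm) begins 51 mm behind the grasp point.
Start: joints at [-1.319, 0.332, -0.065, 1.46, 0.022, 1.35, -0.088], TCP at [0.17, 0.602, 0.195] pointing down, gripper open.
Joint ranges: [-2.6, 2.6], [-0.5, 2.12], [-1.47, 1.34], [0.16, 2.42], [-1.27, 4.41], [0.06, 2.06], [-2.6, 2.6]. Speed limits (rad/s): [2.22, 2.22, 2.79, 2.79, 3.14, 3.14, 3.14].

## Interface

Orientations are given as a unit quaternion [x, y, z, w].
In Python, from workcell import robot gives the robot as it stands.
- The arm moves only by the tool apply_moves, never from a script. Its argument "commands" is one flat list of numbers, 7 for each row, row after row: the turn, a rotation vector about the tool's x, y, z as a fraction of full scale, then the shift along the tool's x, y, z as a fraction of full scale, then the closure, from 0 (fully open) to 1 (shut). In form: [ax, ay, az, x, y, z, grip, ax, ay, az, x, y, z, grip, ...]. A call has 1 to 8 rows; each row is the pose to reach, as a shift and turn from the pose commanded when the call began, along the tool's axes at that moment, turning the shorter way round; what a row does not reach only later rows make up. Full scale, the value 1, is 0.6 m for a shift and 180 degrees for a turn. A row lasts 1/12 s, in which the tool goes at most 41.7 mm and 7.16 degrees, less where a joint would pass 70% of its speed; a pose out of reach is approached as far as the arm can. A call with a number of a shift or a turn outside -1 to 1 is refused whole. A call with a gripper value outside its range is refused whole. The fingers move at their own pace and stop on an object; "newtons" is the grip in N (left out, the last holds). Time passes only in rows, so rows that repeat a pose let the fingers close. It gives the time, the measured TCP pose, the force, the opening and the grip force at its end, in the units of the state.
- robot.observe(): the state, without advancing time (a new reading comes with each control period).
- robot.capture(name): name is "side" or "top"; returns the picture (480x640x3 uint8, red, green, blue); there is no depth.
- robot.camera_params(name): a dict with "fx", "fy", "cx", "cy" (pixels), "dist_coeffs" ([k1, k2, p1, p2, k3] as OpenCV has them; the pictures are not rectified), "eye" and "attitude" of the camera in the world. Camera axes: x right, y up, looking along -z (the intrinsics and any distortion apply to the point x, -y, -z); pixel columns grow to the right and rows downward; lengths in m; the calibration is good to about 2 mm. A picture is of the moment at which its call begins. camera_params takes no time and is no camera call.
- robot.job_done(): hands the job in; it is judged then, once.
Trained networks look in the newest picture that a camera, given by its name, has taken for a name from the list of things; names that differ only in an ending like _2 or _b are one class to them, and where a whole thing is asked for, a point or a joint stands for the part that bears it (a point fixed in the world has none). Each returns a list of dicts, best first, with "p" (0 to 1); they miss things now and then, are a little off and sometimes report something else, mostly with a low value. They report only what shows in the picture. A call takes as long as a camera call. They do not tell look-alikes from the thing itself.
- robot.boxes_of(thing, camera): "xy" ([column, row] in pixels, amid what is visible of it).
- robot.masks_of(thing, camera): "region" (480x640 bool, what is visible of it) and "xy" ([column, row] in pixels, amid what is visible of it).
The state is a dict: "time": time; "joint_pos": joint angles; "dq": joint speeds; "tau": joint torques, N m; "position": TCP position; "orientation": TCP orientation; "force": force on the tool from outside, world axes, zero at the start; "torque": the same for the moment, N m; "width": opening from 0.0 (shut) to 1.0 (fully open); "grasp_force": force on a finger pad.
Only numpy, scipy, OpenCV 4.12 (cv2) and the standard library are available. Lean on these libraries where they do the work, as an engineer would, in place of code of your own. Each camera call takes 0.05 s, during which the arm holds its last target. There are 200 camera calls.

## Working session

There is one attempt and no reset: what is moved stays moved. The work goes in short steps, Python scripts to look and compute and a tool call to move; the robot and the scene stay as the last step left them, time stands still between calls to the robot, and variables do not carry over. Pictures are saved under pics/ and viewed, at most 10 in all, crops included, and the job is handed in when it is done.

Besides the shell and the picture viewer there is one more tool, called after "Request:" as name(argument=value, ...), one argument or row to a line, values as JSON. apply_moves: Moves the arm, as the interface text tells. Shift numbers are shares of 0.6 m and turn numbers shares of 180 degrees, none past 1 either way. Its arguments: {"type":"object","properties":{"commands":{"type":"array"},"newtons":{"type":"number"}},"required":["commands"]}

```bash
mkdir -p pics; cat > h.py <<'E'
import numpy as np, cv2
from scipy.spatial.transform import Rotation as R
from workcell import robot
def cam(n):
    p=robot.camera_params(n); K=np.array([[p['fx'],0,p['cx']],[0,p['fy'],p['cy']],[0,0,1.]])
    a=np.array(p['attitude'],float); M=R.from_quat(a).as_matrix() if a.size==4 else a.reshape(3,3)
    return K,np.array(p['dist_coeffs'],float),np.array(p['eye'],float),M@np.diag([1,-1,-1])
def ray(n,uv):
    K,d,e,M=cam(n); q=cv2.undistortPoints(np.array(uv,float).reshape(-1,1,2),K,d).reshape(-1,2)
    return e,np.c_[q,np.ones(len(q))]@M.T
def atz(n,uv,z):
    e,v=ray(n,uv); return e+v*((z-e[2])/v[:,2])[:,None]
def proj(n,P):
    K,d,e,M=cam(n); Q=(np.atleast_2d(P)-e)@M
    return cv2.projectPoints(Q.reshape(-1,1,3),np.zeros(3),np.zeros(3),K,d)[0].reshape(-1,2)
def tri(uva,uvb):
    (e1,v1),(e2,v2)=ray('top',uva),ray('side',uvb); v1=v1[0]/np.linalg.norm(v1);v2=v2[0]/np.linalg.norm(v2)
    s=np.linalg.lstsq(np.c_[v1,-v2],e2-e1,rcond=None)[0]; a=e1+s[0]*v1;b=e2+s[1]*v2
    return (a+b)/2,np.linalg.norm(a-b)
def save(n,f): 
    im=robot.capture(n); cv2.imwrite(f'pics/{f}.png',im[:,:,::-1]); return im
E
python3 - <<'E'
from h import *
np.set_printoptions(precision=3,suppress=True)
for c in('top','side'):
    save(c,c+'0'); p=robot.camera_params(c);print(c,p)
    for t in('unit','collar','shutter_grip','tray','lens','bottle','cube','controller'):
        print(t,[(np.round(b['xy']),round(b['p'],2)) for b in robot.boxes_of(t,c)[:4]])
s=robot.observe();print(s)
E
```

```text
top {'fx': 507.9059715920231, 'fy': 507.9059715920231, 'cx': 326.3471799063027, 'cy': 239.1912840538209, 'dist_coeffs': array([-0.067,  0.   ,  0.   ,  0.   ,  0.   ]), 'eye': array([ 0.445, -0.015,  0.926]), 'attitude': array([ 0.062, -0.055, -0.703,  0.706])}
unit []
collar [(array([299., 319.]), 0.88), (array([360., 215.]), 0.67), (array([279., 263.]), 0.65)]
shutter_grip [(array([310., 226.]), 0.71), (array([174., 165.]), 0.69)]
tray [(array([480., 318.]), 0.82)]
lens [(array([177., 165.]), 0.91)]
bottle [(array([492., 173.]), 0.7), (array([308., 225.]), 0.57)]
cube [(array([459., 213.]), 0.97)]
controller [(array([157., 322.]), 0.81)]
side {'fx': 492.4960079372291, 'fy': 492.4960079372291, 'cx': 318.79710795147054, 'cy': 239.67478200290898, 'dist_coeffs': array([-0.029,  0.   ,  0.   ,  0.   ,  0.   ]), 'eye': array([0.456, 0.635, 0.691]), 'attitude': array([-0.047,  0.403,  0.908, -0.107])}
unit [(array([305., 299.]), 0.96), (array([338., 292.]), 0.27)]
collar [(array([398., 301.]), 0.91), (array([305., 232.]), 0.82), (array([365., 248.]), 0.75), (array([337., 291.]), 0.71)]
shutter_grip [(array([311., 270.]), 0.93)]
tray [(array([411., 199.]), 0.6)]
lens [(array([198., 376.]), 0.87)]
bottle [(array([300., 163.]), 0.78), (array([381., 431.]), 0.49), (array([307., 295.]), 0.36)]
cube [(array([325., 193.]), 0.84)]
controller [(array([379., 430.]), 0.57)]
{'time': 0.9, 'joint_pos': array([-1.319,  0.332, -0.065,  1.46 ,  0.022,  1.35 , -0.088]), 'dq': array([ 0.   , -0.001, -0.001, -0.   ,  0.001,  0.001, -0.001]), 'tau': array([ -0.   , -62.304,   0.024, -39.01 ,  -0.061,   0.032,   0.   ]), 'position': array([0.17 , 0.602, 0.195]), 'orientation': array([0.137, 0.991, 0.   , 0.   ]), 'force': array([-0.149, -0.565, -0.906]), 'torque': array([0.035, 0.045, 0.014]), 'grasp_force': 0.0, 'width': 0.9999103545691022}
```

View pics/top0.png

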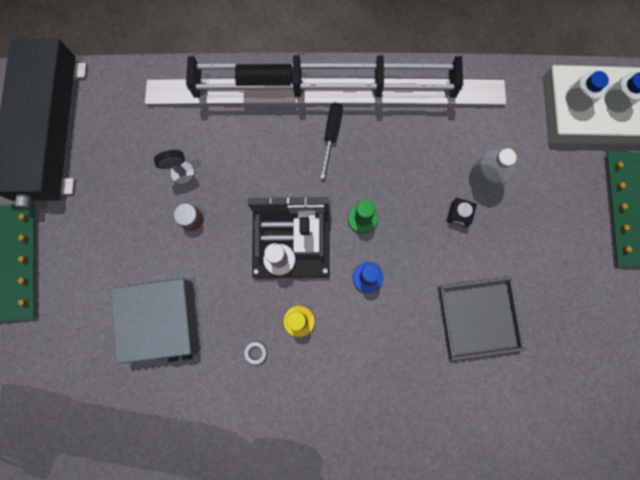

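View pics/side0.png

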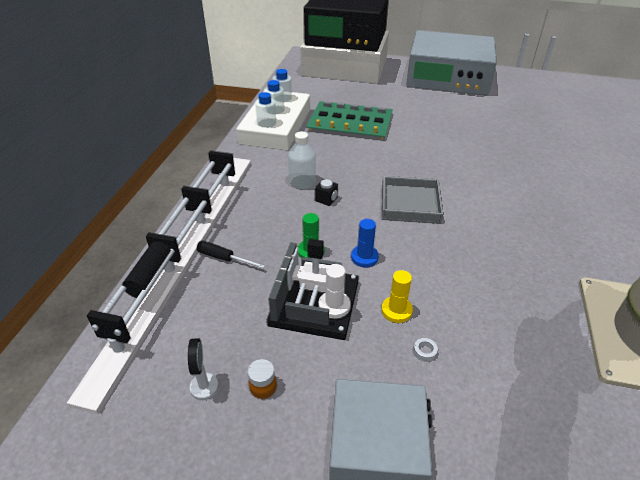

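Top view: the unit is at about (290,238), the white cap at (278,255), the grip at (305,226) and the tray at (480,318). The coloured look-alikes are at (364,214), (369,275) and (299,320). I'll zoom in on the unit.

```bash
python3 - <<'E'
import cv2,numpy as np
t=cv2.imread('pics/top0.png')[180:290,235:345]; s=cv2.imread('pics/side0.png')[220:340,260:370]
f=lambda a:cv2.resize(a,(400,int(400*a.shape[0]/a.shape[1])),interpolation=cv2.INTER_CUBIC)
a,b=f(t),f(s);h=max(len(a),len(b));p=lambda a:np.pad(a,((0,h-len(a)),(0,0),(0,0)))
cv2.imwrite('pics/crop0.png',np.hstack([p(a),p(b)]))
E
```

```text
(no output)
```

View pics/crop0.png

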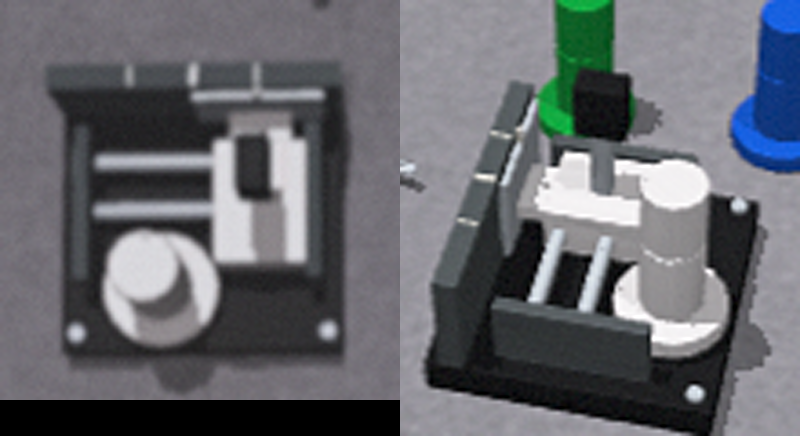

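The crop shows the cap's top at about (274.6,253.7) in top and (335.6,270.3) in side. The grip block is at about (304,221) in top and (315.8,242.8) in side. Now I'll turn these into positions.

```bash
python3 - <<'E'
from h import *
np.set_printoptions(precision=4,suppress=True)
ct=atz('top',[[274.6,253.7]],.115);print('captop',ct,atz('side',[[335.6,270.3]],.115),tri([274.6,253.7],[335.6,270.3]))
print('grip',atz('top',[[304.3,221.5]],.118),atz('side',[[315.8,242.8]],.125),tri([304.3,221.5],[315.5,247.5]))
c=atz('top',[[252.9,276.8],[329.05,277.6]],.02);print('corners',c,np.linalg.norm(c[0]-c[1]))
y=(c[0]-c[1])/np.linalg.norm(c[0]-c[1]);x=np.array([y[1],-y[0],0]);o=(c[0]+c[1])/2+.07*x
print('unit',o,'yaw',np.degrees(np.arctan2(x[1],x[0])),'peg',o-.04*x+.019*y)
print('tray',atz('top',[[480,318]],.015))
for n,uv in(('blue',[371,270]),('green',[366,208]),('yellow',[297,321])):print(n,atz('top',[uv],.09))
tc=atz('top',[[439,286],[513,280],[521,350],[449,358]],.028);print(tc,tc.mean(0))
s=robot.observe();print(R.from_quat(s['orientation']).as_matrix())
E
```

```text
captop [[0.5558 0.0766 0.115 ]] [[0.5591 0.0803 0.115 ]] (array([0.558 , 0.0771, 0.1115]), np.float64(0.003415763581092554))
grip [[0.6083 0.0292 0.118 ]] [[0.6037 0.0338 0.125 ]] (array([0.6076, 0.0295, 0.1101]), np.float64(0.004552896970896236))
corners [[ 0.5269  0.1255  0.02  ]
 [ 0.5262 -0.011   0.02  ]] 0.13641404509906774
unit [0.5965 0.0569 0.02  ] yaw -0.3057128326511063 peg [0.5566 0.0761 0.02  ]
tray [[ 0.4553 -0.2801  0.015 ]]
blue [[ 0.5327 -0.0805  0.09  ]]
green [[ 0.6376 -0.073   0.09  ]]
yellow [[0.4488 0.0406 0.09  ]]
[[ 0.5112 -0.2055  0.028 ]
 [ 0.522  -0.3383  0.028 ]
 [ 0.3995 -0.3467  0.028 ]
 [ 0.3863 -0.2196  0.028 ]] [ 0.4548 -0.2775  0.028 ]
[[-0.9625  0.2714  0.    ]
 [ 0.2714  0.9625  0.0001]
 [ 0.      0.0001 -1.    ]]
```

```bash
cat >> h.py <<'E'
def goal(xyz,yawy,base=None):
    """row numbers for TCP xyz, tool down, tool y at world angle yawy deg"""
    s=robot.observe(); M=R.from_quat(s['orientation']).as_matrix(); p=np.array(s['position'])
    a=np.radians(yawy); y=np.array([np.cos(a),np.sin(a),0]); z=np.array([0,0,-1.]); G=np.c_[np.cross(y,z),y,z]
    print('at',p.round(4),'row',(R.from_matrix(M.T@G).as_rotvec()/np.pi).round(4),(M.T@(np.array(xyz)-p)/.6).round(4))
E
python3 -c "
from h import *
goal([.557,.077,.23],0)"
```

```text
at [0.1696 0.6016 0.1955] row [ 0.     -0.      0.4125] [-0.8587 -0.6663 -0.0576]
```

Request:
apply_moves(
  commands=[0, 0, 0.4125, -0.8587, -0.6663, -0.0576, 0, 0, 0, 0.4125, -0.8587, -0.6663, -0.0576, 0, 0, 0, 0.4125, -0.8587, -0.6663, -0.0576, 0, 0, 0, 0.4125, -0.8587, -0.6663, -0.0576, 0, 0, 0, 0.4125, -0.8587, -0.6663, -0.0576, 0, 0, 0, 0.4125, -0.8587, -0.6663, -0.0576, 0, 0, 0, 0.4125, -0.8587, -0.6663, -0.0576, 0, 0, 0, 0.4125, -0.8587, -0.6663, -0.0576, 0],
)

```text
time: 1.57
position: [0.3682, 0.332, 0.2135]
orientation: [0.598, 0.802, 0.0, -0.0]
force: [2.1, 0.8, 0.1]
width: 0.999
grasp_force: 0.0
```

```bash
python3 -c "
from h import *
goal([.557,.077,.23],0); robot.capture('side'); goal([.557,.077,.23],0);print(robot.observe()['time'],robot.observe()['joint_pos'])"
```

```text
at [0.3682 0.332  0.2135] row [ 0.0001 -0.0003  0.0923] [-0.4973  0.1801 -0.0278]
at [0.3743 0.3247 0.2142] row [0.0008 0.0004 0.0861] [-0.4792  0.1833 -0.0251]
1.6167 [-1.03021856  0.02623635  0.22660929  1.77915621 -0.00336999  1.33565774
 -0.53243167]
```

Request:
apply_moves(
  commands=[0, 0, 0.085, -0.475, 0.182, -0.025, 0, 0, 0, 0.085, -0.475, 0.182, -0.025, 0, 0, 0, 0.085, -0.475, 0.182, -0.025, 0, 0, 0, 0.085, -0.475, 0.182, -0.025, 0, 0, 0, 0.085, -0.475, 0.182, -0.025, 0, 0, 0, 0.085, -0.475, 0.182, -0.025, 0, 0, 0, 0.085, -0.475, 0.182, -0.025, 0, 0, 0, 0.085, -0.475, 0.182, -0.025, 0],
)

```text
time: 2.28
position: [0.5576, 0.0869, 0.2287]
orientation: [0.699, 0.715, 0.0, 0.001]
force: [0.5, 0.8, -0.4]
width: 0.996
grasp_force: 0.0
```

```bash
python3 - <<'E'
from h import *
save('side','s1');save('top','t1')
s=robot.observe();print(s['time'],s['joint_pos'],s['position'])
goal([.557,.077,.073],0)
t=cv2.imread('pics/top0.png')
for n in('side','top'):
  b=robot.boxes_of('collar',n);print([(x['xy'],x['p']) for x in b])
  im=cv2.imread('pics/%s1.png'%n[0]); p=np.array(s['position']); 
  print(proj(n,[p,[.557,.077,.115]]))
E
```

```text
2.3833 [-0.68784029  0.18428701  0.51434001  1.60410339 -0.09049544  1.37689829
 -0.13946807] [0.55639954 0.08951982 0.22816835]
at [0.5564 0.0895 0.2282] row [0.0002 0.0004 0.0076] [-0.0205  0.0003  0.2586]
[([401.0, 299.7], 0.92), ([365.9, 245.4], 0.92), ([338.0, 291.3], 0.76), ([306.4, 233.3], 0.65)]
[[338.0011642  220.88144218]
 [337.27846513 269.09325783]]
[([368.4, 276.8], 0.92), ([296.7, 318.3], 0.91), ([281.6, 263.0], 0.81), ([360.7, 214.6], 0.79)]
[[256.49708747 242.14768911]
 [274.39160381 252.9575943 ]]
```

View pics/s1.png

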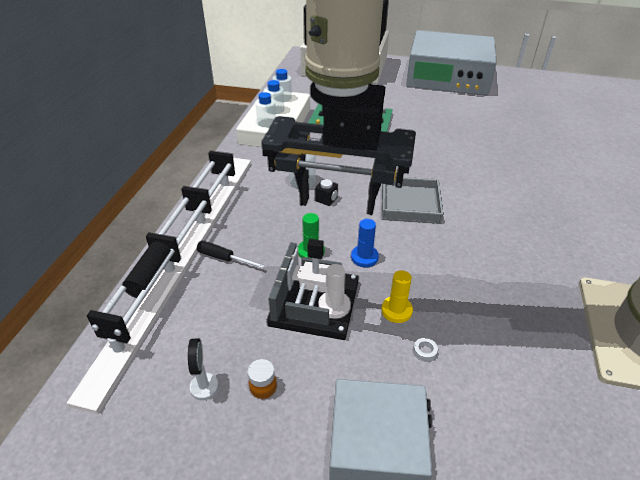

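The open gripper is above the unit with the fingers along x, and the cap is still on its peg at about (337,285). Next I'll centre over it and descend.

Request:
apply_moves(
  commands=[0, 0, 0.006, -0.02, 0, 0.05, 0, 0, 0, 0.006, -0.02, 0, 0.1, 0, 0, 0, 0.006, -0.02, 0, 0.14, 0, 0, 0, 0.006, -0.02, 0, 0.15, 0, 0, 0, 0.006, -0.02, 0, 0.15, 0, 0, 0, 0.006, -0.02, 0, 0.15, 0],
)

```text
time: 2.98
position: [0.5554, 0.0822, 0.1392]
orientation: [0.703, 0.711, 0.0, 0.0]
force: [-0.1, -0.7, 0.8]
width: 1.002
grasp_force: 0.0
```

```bash
python3 - <<'E'
from h import *
im=save('side','s2')
cv2.imwrite('pics/c2.png',cv2.resize(im[150:350,230:440,::-1],None,fx=2.8,fy=2.8,interpolation=2))
goal([.557,.0775,.073],0);s=robot.observe();print(s['time'],proj('side',[s['position']]))
E
```

```text
at [0.556  0.082  0.1398] row [ 0.0006 -0.0003  0.0036] [-0.0077  0.0014  0.1113]
3.0333 [[337.66749211 260.49087742]]
```

View pics/c2.png

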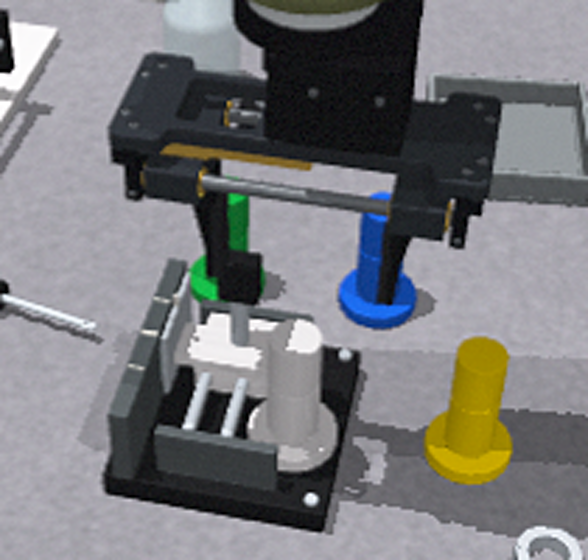

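Both fingers straddle the cap, with tips at about (309,251) and (368,258) in the side view. Descending.

Request:
apply_moves(
  commands=[0, 0, 0.003, -0.0075, 0.0015, 0.05, 0, 0, 0, 0.003, -0.0075, 0.0015, 0.09, 0, 0, 0, 0.003, -0.0075, 0.0015, 0.11, 0, 0, 0, 0.003, -0.0075, 0.0015, 0.11, 0, 0, 0, 0.003, -0.0075, 0.0015, 0.11, 0],
)

```text
time: 3.45
position: [0.5567, 0.0769, 0.0732]
orientation: [0.707, 0.707, 0.0, 0.0]
force: [1.0, 0.0, 0.2]
width: 1.001
grasp_force: 0.0
```

```bash
python3 - <<'E'
from h import *
im=save('side','s3');im2=save('top','t3')
f=lambda a:cv2.resize(a[:,:,::-1],(400,400),interpolation=2)
cv2.imwrite('pics/c3.png',np.hstack([f(im[180:340,260:420]),f(im2[180:300,230:350])]))
goal([.557,.0775,.073],0);s=robot.observe();print(s['time'],s['force'])
E
```

```text
at [0.5574 0.077  0.0739] row [ 0.0008 -0.0003  0.0003] [ 0.0009 -0.0007  0.0016]
3.55 [-0.71555058  0.57275134 -0.18978327]
```

View pics/c3.png

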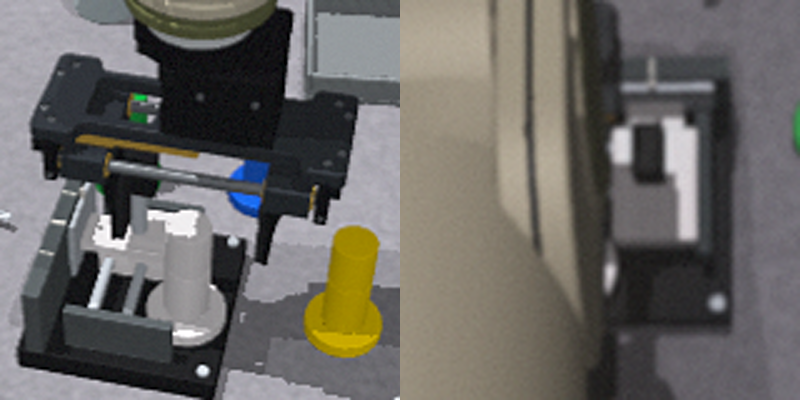

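```bash
python3 - <<'E'
from h import *
p=np.array(robot.observe()['position'])
P=np.array([p+[a,b,c] for a in(-.0535,.0535) for b,c in((0,0),(-.01,0),(.01,0),(0,.01))]+[[.557,.077,.115],[.557,.077,.036]])
print(((proj('side',P)-[260,180])*2.5).round())
E
```

```text
[[269. 279.]
 [271. 268.]
 [267. 290.]
 [270. 269.]
 [115. 252.]
 [118. 241.]
 [111. 262.]
 [114. 242.]
 [193. 223.]
 [190. 302.]]
```

```bash
python3 - <<'E'
import cv2,numpy as np
im=cv2.imread('pics/s3.png')[235:315,290:380].astype(float)
im=np.clip(255*(im/255)**.5,0,255).astype(np.uint8)
cv2.imwrite('pics/c4.png',cv2.resize(im,None,fx=6,fy=6,interpolation=0))
E
```

```text
(no output)
```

View pics/c4.png

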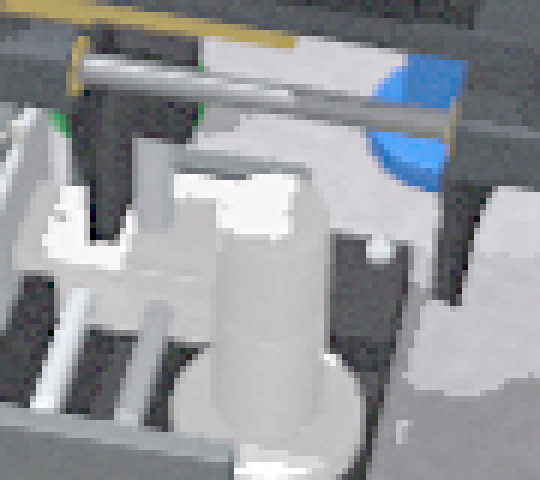

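```bash
python3 - <<'E'
from h import *
b=cv2.imread('pics/side0.png').astype(int)
pos={'s1':[.5576,.0869,.2287],'s2':[.5554,.0822,.1392],'s3':[.5567,.0769,.0732]}
for f,p in pos.items():
    im=cv2.imread(f'pics/{f}.png').astype(int); m=(abs(im-b).sum(2)>60)&(im.max(2)<45)
    p=np.array(p); 
    for dx in(.05,-.05):
        q=proj('side',[p+[dx,0,0],p+[dx,.0095,0]]); c=int(q[0][0]); 
        rs=np.argwhere(m[:int(q[0][1])+15,c-9:c+10]); k=rs[:,0].max(); print(f,dx,q.round(1).tolist(),'lowest',k,'cols',(rs[rs[:,0]>k-3][:,1]+c-9).min(),(rs[rs[:,0]>k-3][:,1]+c-9).max())
E
```

```text
s1 0.05 [[304.6, 214.3], [303.0, 218.3]] lowest 205 cols 301 306
s1 -0.05 [[371.3, 224.5], [370.3, 228.7]] lowest 214 cols 367 372
s2 0.05 [[307.7, 255.8], [306.2, 259.8]] lowest 248 cols 304 306
s2 -0.05 [[369.0, 266.1], [368.0, 270.3]] lowest 258 cols 365 369
s3 0.05 [[308.2, 281.3], [306.8, 285.3]] lowest 274 cols 305 309
s3 -0.05 [[366.0, 291.5], [365.0, 295.7]] lowest 285 cols 362 366
```

The fingertips show about 18 mm higher than the pose suggests, consistently over three pictures. I'll go 8 mm lower, which still leaves the body clear, then close.

Request:
apply_moves(
  commands=[0, 0, 0, 0, 0, 0.013, 0, 0, 0, 0, 0, 0, 0.013, 0, 0, 0, 0, 0, 0, 0.013, 1, 0, 0, 0, 0, 0, 0.013, 1, 0, 0, 0, 0, 0, 0.013, 1, 0, 0, 0, 0, 0, 0.013, 1, 0, 0, 0, 0, 0, 0.013, 1, 0, 0, 0, 0, 0, 0.013, 1],
  newtons=25,
)

```text
time: 4.22
position: [0.5562, 0.0766, 0.0644]
orientation: [0.707, 0.707, 0.0, -0.0]
force: [1.2, 0.3, 0.4]
width: 0.633
grasp_force: 0.0
```

Request:
apply_moves(
  commands=[0, 0, 0, 0, 0, 0, 1, 0, 0, 0, 0, 0, 0, 1, 0, 0, 0, 0, 0, 0, 1, 0, 0, 0, 0, 0, 0, 1, 0, 0, 0, 0, 0, 0, 1, 0, 0, 0, 0, 0, 0, 1],
  newtons=30,
)

```text
time: 4.72
position: [0.5566, 0.0766, 0.0645]
orientation: [0.707, 0.707, 0.0, 0.0]
force: [1.5, 0.2, 0.9]
width: 0.36
grasp_force: 29.9
```

```bash
python3 - <<'E'
from h import *
im=save('side','s5')
cv2.imwrite('pics/c5.png',cv2.resize(im[190:330,260:400,::-1],None,fx=4,fy=4,interpolation=2))
goal([.557,.077,.150],0);s=robot.observe();print(s['time'],s['force'],s['width'],s['grasp_force'])
E
```

```text
at [0.5565 0.0766 0.0645] row [ 0.0002 -0.0001  0.0002] [ 0.0007  0.0009 -0.1426]
4.7667 [2.11980427 0.64696905 1.90436473] 0.35962721322098046 29.90687270415947
```

View pics/c5.png

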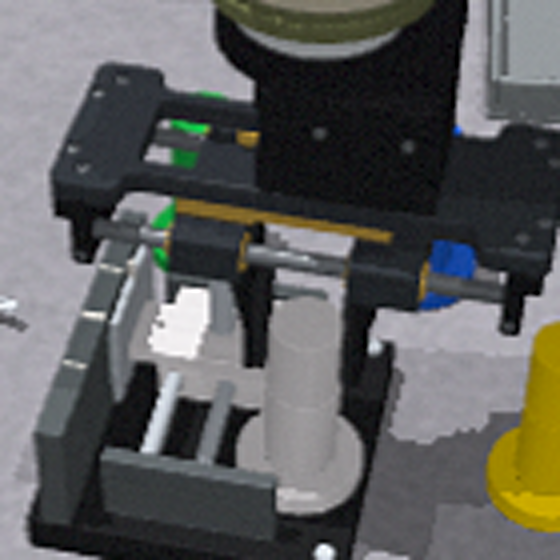

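Closed at 31.3 mm with 30 N, which matches the 32 mm neck. I'll lift a little first as a test, then the full lift.

Request:
apply_moves(
  commands=[0, 0, 0, 0, 0, -0.01, 1, 0, 0, 0, 0, 0, -0.02, 1, 0, 0, 0, 0, 0, -0.03, 1, 0, 0, 0, 0, 0, -0.03, 1, 0, 0, 0, 0, 0, -0.03, 1],
  newtons=35,
)

```text
time: 5.18
position: [0.5563, 0.0766, 0.0827]
orientation: [0.707, 0.707, 0.0, -0.0]
force: [0.3, 0.1, -0.9]
width: 0.36
grasp_force: 34.9
```

```bash
python3 - <<'E'
from h import *
im=save('side','s6')
a=cv2.imread('pics/s5.png')[190:330,260:400];b=im[190:330,260:400,::-1]
cv2.imwrite('pics/c6.png',cv2.resize(np.hstack([a,b]),None,fx=2.8,fy=2.8,interpolation=2))
s=robot.observe();print(s['time'],s['force'],s['torque'],s['width'],s['grasp_force'],s['position'])
E
```

```text
5.2333 [-0.34015072 -0.05983387 -2.66602248] [-0.11701282  0.03874162 -0.02117767] 0.35888980054348857 34.89464492769912 [0.55602985 0.07661479 0.08232282]
```

View pics/c6.png

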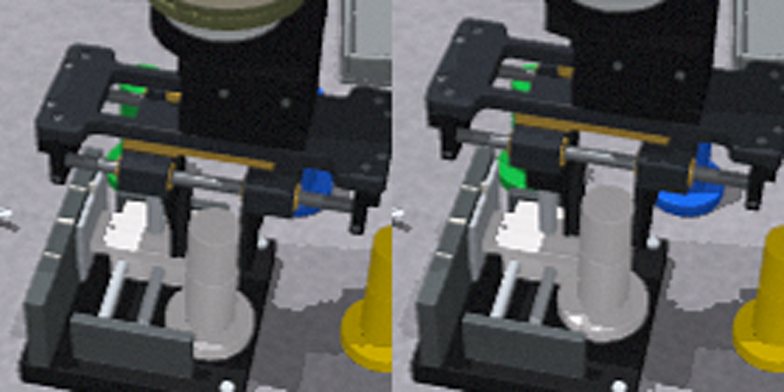

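The cap is rising straight with the gripper (2 N load). I'll average the wrist moment to check how well it is centred, without viewing more pictures.

```bash
python3 - <<'E'
from h import *
F=[]
for i in range(12):
    robot.camera_params('side'); robot.capture('side'); s=robot.observe(); F.append(np.r_[s['force'],s['torque'],s['width']])
F=np.array(F);print(F.mean(0).round(3),F.std(0).round(3),s['time'])
E
```

```text
[-0.241  0.114 -1.928 -0.104  0.043 -0.013  0.358] [0.542 0.455 0.47  0.032 0.019 0.026 0.001] 5.8333
```

Request:
apply_moves(
  commands=[0, 0, 0, 0, 0, -0.03, 1, 0, 0, 0, 0, 0, -0.06, 1, 0, 0, 0, 0, 0, -0.09, 1, 0, 0, 0, 0, 0, -0.12, 1, 0, 0, 0, 0, 0, -0.15, 1, 0, 0, 0, 0, 0, -0.18, 1, 0, 0, 0, 0, 0, -0.195, 1, 0, 0, 0, 0, 0, -0.195, 1],
)

```text
time: 6.5
position: [0.5573, 0.0767, 0.2012]
orientation: [0.707, 0.707, 0.002, 0.001]
force: [0.2, 0.5, -2.2]
width: 0.358
grasp_force: 34.9
```

```bash
python3 - <<'E'
from h import *
F=[]
for i in range(6):
    robot.capture('side'); s=robot.observe(); F.append(np.r_[s['force'],s['torque'],s['width']])
print(np.mean(F,0).round(3))
im=save('side','s7');save('top','t7');print([(x['xy'],round(x['p'],2),x['region'].sum()) for x in robot.masks_of('collar','side')])
print(proj('side',[[.557,.077,.16],[.557,.077,.251]]))
goal([.455,-.278,.20],-35)
E
```

```text
[ 0.155  0.227 -2.648 -0.08   0.069 -0.018  0.357]
[([398.4, 300.1], 0.85, np.int64(1180)), ([340.2, 236.9], 0.81, np.int64(1546)), ([304.7, 230.0], 0.8, np.int64(552)), ([369.1, 249.1], 0.59, np.int64(847))]
[[338.04622952 249.05885469]
 [339.78948404 203.38402136]]
at [0.556  0.0765 0.1987] row [-0.0002  0.0002  0.1947] [-0.5907 -0.1687 -0.0018]
```

The cap is off the peg and hanging in the gripper (mask at (340,237)). Carrying it to the tray in gentle steps.

Request:
apply_moves(
  commands=[0, 0, 0.012, -0.025, -0.007, 0, 1, 0, 0, 0.03, -0.07, -0.02, 0, 1, 0, 0, 0.05, -0.12, -0.034, 0, 1, 0, 0, 0.07, -0.17, -0.049, 0, 1, 0, 0, 0.09, -0.22, -0.063, 0, 1, 0, 0, 0.11, -0.27, -0.077, 0, 1, 0, 0, 0.13, -0.32, -0.091, 0, 1, 0, 0, 0.15, -0.37, -0.106, 0, 1],
)

```text
time: 7.62
position: [0.4911, -0.1486, 0.1993]
orientation: [0.854, 0.52, 0.0, -0.0]
force: [0.1, 0.2, -1.8]
width: 0.358
grasp_force: 34.9
```

```bash
python3 -c "
from h import *
goal([.455,-.278,.2],-35)"
```

```text
at [ 0.4911 -0.1486  0.1993] row [ 0.     -0.0002  0.0424] [-0.2192  0.0456 -0.0013]
```

Request:
apply_moves(
  commands=[0, 0, 0.01, -0.05, 0.01, 0, 1, 0, 0, 0.02, -0.09, 0.019, 0, 1, 0, 0, 0.03, -0.13, 0.027, 0, 1, 0, 0, 0.04, -0.17, 0.035, 0, 1, 0, 0, 0.042, -0.2, 0.042, 0, 1, 0, 0, 0.042, -0.215, 0.045, 0, 1, 0, 0, 0.042, -0.215, 0.045, 0, 1, 0, 0, 0.042, -0.215, 0.045, 0, 1],
)

```text
time: 8.28
position: [0.4579, -0.2728, 0.1991]
orientation: [0.885, 0.465, 0.0, -0.0]
force: [-0.6, -0.1, -2.6]
width: 0.359
grasp_force: 34.9
```

```bash
python3 - <<'E'
from h import *
im=save('side','s8');ms=robot.masks_of('collar','side')
for m in ms:
    r=np.argwhere(m['region']);print(m['xy'],round(m['p'],2),r.min(0),r.max(0))
    k=r[:,0].max(); 
    for j in range(k-14,k+1,2): c=r[r[:,0]==j][:,1]; print(j,c.min(),c.max()) if m['xy'][1]<230 else 0
s=robot.observe();p=s['position'];print(s['time'],s['force'],s['width'])
a=np.linspace(0,6.28,40);C=np.c_[.028*np.cos(a),.028*np.sin(a),0*a]
q=proj('side',p+[0,0,-.0405]+C);print(q.min(0),q.max(0)); goal([.455,-.278,.0505],-35)
E
```

```text
[305.7, 230.4] 0.89 [213 298] [256 319]
[364.9, 248.1] 0.64 [218 352] [266 377]
[420.9, 133.4] 0.6 [102 405] [151 431]
137 406 429
139 405 430
141 405 431
143 405 431
145 406 431
147 407 430
149 409 428
151 413 423
[397.3, 301.7] 0.57 [270 381] [322 412]
8.3833 [-0.72251151  0.52574891 -0.77422921] 0.3556201704574597
[405.56952796 137.64621263] [432.973408   151.93489467]
at [ 0.4587 -0.2715  0.1991] row [-0.0002 -0.0002  0.0031] [-0.0126  0.0012  0.2476]
```

The flange outline in the mask matches the prediction to about 1 px and is over the tray. Lowering.

Request:
apply_moves(
  commands=[0, 0, 0, -0.01, 0, 0.04, 1, 0, 0, 0, -0.01, 0, 0.09, 1, 0, 0, 0, -0.01, 0, 0.14, 1, 0, 0, 0, -0.01, 0, 0.18, 1, 0, 0, 0, -0.01, 0, 0.21, 1, 0, 0, 0, -0.01, 0, 0.232, 1, 0, 0, 0, -0.01, 0, 0.24, 1, 0, 0, 0, -0.01, 0, 0.24, 1],
)

```text
time: 9.05
position: [0.4547, -0.2763, 0.0543]
orientation: [0.885, 0.466, -0.001, -0.001]
force: [0.5, -1.1, -1.4]
width: 0.362
grasp_force: 34.9
```

Request:
apply_moves(
  commands=[0, 0, 0, 0, 0, 0.004, 1, 0, 0, 0, 0, 0, 0.008, 1, 0, 0, 0, 0, 0, 0.011, 1, 0, 0, 0, 0, 0, 0.011, 1],
)

```text
time: 9.38
position: [0.4552, -0.2775, 0.0488]
orientation: [0.885, 0.466, 0.0, 0.0]
force: [-0.1, -0.4, -2.6]
width: 0.36
grasp_force: 34.9
```

Request:
apply_moves(
  commands=[0, 0, 0, 0, 0, 0.002, 1, 0, 0, 0, 0, 0, 0.004, 1, 0, 0, 0, 0, 0, 0.004, 1],
)

```text
time: 9.63
position: [0.4549, -0.2776, 0.0462]
orientation: [0.885, 0.465, 0.0, -0.0]
force: [-0.3, -0.0, -1.6]
width: 0.36
grasp_force: 34.9
```

Request:
apply_moves(
  commands=[0, 0, 0, 0, 0, 0.002, 1, 0, 0, 0, 0, 0, 0.002, 1, 0, 0, 0, 0, 0, 0.002, 1],
)

```text
time: 9.88
position: [0.4553, -0.2779, 0.0457]
orientation: [0.885, 0.465, 0.0, 0.0]
force: [-1.2, 0.0, 5.3]
width: 0.361
grasp_force: 34.8
```

Contact with the tray floor: the force went from −2 N to +5 N. Releasing, then going up.

Request:
apply_moves(
  commands=[0, 0, 0, 0, 0, 0, 0.5, 0, 0, 0, 0, 0, 0, 0.4, 0, 0, 0, 0, 0, 0, 0.3, 0, 0, 0, 0, 0, 0, 0.2, 0, 0, 0, 0, 0, 0, 0.2, 0, 0, 0, 0, 0, 0, 0.2, 0, 0, 0, 0, 0, 0, 0.2, 0, 0, 0, 0, 0, 0, 0.2],
)

```text
time: 10.55
position: [0.4549, -0.2776, 0.045]
orientation: [0.885, 0.465, 0.0, -0.0]
force: [-0.3, -0.7, 0.7]
width: 0.785
grasp_force: 0.0
```

Request:
apply_moves(
  commands=[0, 0, 0, 0, 0, -0.03, 0.2, 0, 0, 0, 0, 0, -0.08, 0.2, 0, 0, 0, 0, 0, -0.14, 0.2, 0, 0, 0, 0, 0, -0.2, 0.2, 0, 0, 0, 0, 0, -0.26, 0.2, 0, 0, 0, 0, 0, -0.28, 0.2, 0, 0, 0, 0, 0, -0.28, 0.2, 0, 0, 0, 0, 0, -0.28, 0.2],
)

```text
time: 11.22
position: [0.4552, -0.2775, 0.213]
orientation: [0.885, 0.466, 0.001, 0.0]
force: [-0.5, 0.7, -0.5]
width: 0.799
grasp_force: 0.0
```

```bash
python3 - <<'E'
from h import *
im=save('side','s9')
for m in robot.masks_of('collar','side'):
    r=np.argwhere(m['region']);print(m['xy'],round(m['p'],2),r.min(0),r.max(0))
a=np.linspace(0,6.28,40);C=np.c_[np.cos(a),np.sin(a),0*a]
c=np.array([.455,-.278,0]);q=proj('side',np.r_[c+[0,0,.005]+.028*C,c+[0,0,.096]+.016*C]);print('pred upright',q.min(0),q.max(0))
s=robot.observe();print(s['time'],s['width'],s['position'],s['joint_pos']);b=robot.boxes_of('shutter_grip','side');print(b)
goal([.606,.031,.2],90);goal([.606,.031,.2],-90)
E
```

```text
[365.2, 246.1] 0.87 [218 351] [267 377]
[397.1, 299.2] 0.74 [270 380] [322 412]
[305.5, 229.7] 0.7 [213 297] [256 319]
[414.4, 188.9] 0.68 [165 398] [209 423]
pred upright [399.49231878 164.46810942] [424.73487242 209.79871835]
11.3167 0.8030834625358609 [ 0.4543653  -0.27715892  0.21166573] [-0.31235708  0.13667604  0.85720118  1.71791629 -0.10578371  1.33713979
 -0.03731289]
[{'xy': [214.8, 251.8], 'p': 0.67}, {'xy': [312.8, 270.7], 'p': 0.57}]
at [ 0.4543 -0.2772  0.2116] row [-7.000e-04 -6.000e-04 -6.918e-01] [ 0.5666 -0.0827  0.0191]
at [ 0.4543 -0.2772  0.2116] row [-0.0005  0.0006  0.3082] [ 0.5666 -0.0827  0.0191]
```

The cap stands upright in the tray: mask cols 398–423 and rows 165–209 against a predicted 399–425 and 164–210. Now to the shutter grip, with the fingers closing along unit y.

Request:
apply_moves(
  commands=[0, 0, 0.035, 0.065, -0.0095, 0.002, 0.2, 0, 0, 0.07, 0.13, -0.019, 0.004, 0.2, 0, 0, 0.105, 0.19, -0.028, 0.006, 0.2, 0, 0, 0.14, 0.255, -0.037, 0.008, 0.2, 0, 0, 0.175, 0.32, -0.047, 0.01, 0.2, 0, 0, 0.21, 0.385, -0.056, 0.012, 0.2, 0, 0, 0.245, 0.45, -0.066, 0.014, 0.2, 0, 0, 0.28, 0.515, -0.075, 0.016, 0.2],
)

```text
time: 12.03
position: [0.5929, 0.0044, 0.202]
orientation: [0.999, 0.042, -0.001, 0.0]
force: [1.9, -0.2, 1.5]
width: 0.801
grasp_force: 0.0
```

```bash
python3 -c "
from h import *
goal([.606,.029,.17],-90)"
```

```text
at [0.5929 0.0044 0.202 ] row [0.     0.0006 0.0265] [ 0.0253 -0.0391  0.0533]
```

Request:
apply_moves(
  commands=[0, 0, 0.0265, 0.025, -0.039, 0.053, 0.2, 0, 0, 0.0265, 0.025, -0.039, 0.053, 0.2, 0, 0, 0.0265, 0.025, -0.039, 0.053, 0.2, 0, 0, 0.0265, 0.025, -0.039, 0.053, 0.2],
)

```text
time: 12.37
position: [0.6052, 0.026, 0.1707]
orientation: [1.0, 0.003, -0.001, 0.001]
force: [0.1, -0.7, -0.7]
width: 0.795
grasp_force: 0.0
```

```bash
python3 - <<'E'
from h import *
save('side','s10');save('top','t10')
goal([.606,.029,.089],-90)
# model check of grip block in clean pictures
for n in('top','side'):
    g=cv2.imread(f'pics/{n}0.png').max(2)
    c=proj(n,[[.607,.029,.109]])[0].astype(int); 
    lab=cv2.connectedComponentsWithStats((g[c[1]-16:c[1]+16,c[0]-16:c[0]+16]<38).astype(np.uint8))
    for i in range(1,lab[0]):
        if lab[2][i][4]>20: print(n,lab[2][i][:2]+c-16,lab[2][i][2:],lab[3][i]+c-16)
    B=np.array([[.607+a,.0285+b,.109+d] for a in(-.013,.013) for b in(-.008,.008) for d in(-.016,.016)]);q=proj(n,B);print('pred',q.min(0),q.max(0))
E
```

```text
at [0.6058 0.0253 0.1721] row [ 0.0001 -0.0002  0.0011] [ 0.0003 -0.0062  0.1386]
top [288 212] [ 8  8 29] [290.79310345 215.96551724]
pred [299.39957028 213.51732082] [310.34115938 232.92228024]
side [308 240] [ 15  19 252] [315.10714286 248.82936508]
pred [306.14785342 236.24924564] [323.11553206 258.25212978]
```

Request:
apply_moves(
  commands=[0, 0, 0, 0, -0.006, 0.04, 0.2, 0, 0, 0, 0, -0.006, 0.08, 0.2, 0, 0, 0, 0, -0.006, 0.11, 0.2, 0, 0, 0, 0, -0.006, 0.13, 0.2, 0, 0, 0, 0, -0.006, 0.138, 0.2, 0, 0, 0, 0, -0.006, 0.138, 0.2, 0, 0, 0, 0, -0.006, 0.138, 0.2],
)

```text
time: 13.05
position: [0.6064, 0.0302, 0.09]
orientation: [1.0, 0.002, 0.001, -0.0]
force: [0.2, -0.8, -0.1]
width: 0.798
grasp_force: 0.0
```

Request:
apply_moves(
  commands=[0, 0, 0, 0, 0, 0, 1, 0, 0, 0, 0, 0, 0, 1, 0, 0, 0, 0, 0, 0, 1, 0, 0, 0, 0, 0, 0, 1, 0, 0, 0, 0, 0, 0, 1, 0, 0, 0, 0, 0, 0, 1, 0, 0, 0, 0, 0, 0, 1, 0, 0, 0, 0, 0, 0, 1],
  newtons=40,
)

```text
time: 13.72
position: [0.6058, 0.0307, 0.0889]
orientation: [1.0, 0.003, -0.0, -0.0]
force: [-0.5, -0.1, 0.6]
width: 0.277
grasp_force: 0.0
```

Request:
apply_moves(
  commands=[0, 0, 0, 0, 0, 0, 1, 0, 0, 0, 0, 0, 0, 1, 0, 0, 0, 0, 0, 0, 1, 0, 0, 0, 0, 0, 0, 1, 0, 0, 0, 0, 0, 0, 1, 0, 0, 0, 0, 0, 0, 1],
)

```text
time: 14.22
position: [0.6058, 0.0302, 0.0888]
orientation: [1.0, 0.002, -0.0, 0.0]
force: [0.6, -3.7, -1.3]
width: 0.176
grasp_force: 40.0
```

Gripped at 15.3 mm and 40 N. Now sliding about 27 mm toward +y.

Request:
apply_moves(
  commands=[0, 0, 0, 0, -0.007, 0, 1, 0, 0, 0, 0, -0.015, 0, 1, 0, 0, 0, 0, -0.023, 0, 1, 0, 0, 0, 0, -0.031, 0, 1, 0, 0, 0, 0, -0.039, 0, 1, 0, 0, 0, 0, -0.0455, 0, 1, 0, 0, 0, 0, -0.0455, 0, 1, 0, 0, 0, 0, -0.0455, 0, 1],
  newtons=50,
)

```text
time: 14.88
position: [0.6054, 0.0566, 0.0889]
orientation: [1.0, 0.002, -0.0, 0.001]
force: [-1.3, -8.0, 0.8]
width: 0.175
grasp_force: 50.0
```

```bash
python3 - <<'E'
from h import *
F=[]
for i in range(10): robot.capture('side'); s=robot.observe(); F.append(np.r_[s['force'],s['position'],s['width']])
print(np.mean(F,0).round(4),s['time'],s['grasp_force'])
a=save('side','s11');b=save('top','t11')
f=lambda a,w:cv2.resize(a[:,:,::-1],(w,400),interpolation=2)
cv2.imwrite('pics/c11.png',np.hstack([f(a[225:325,265:365],400),f(b[180:280,240:340],400)]))
E
```

```text
[-0.97   -7.8353  0.913   0.6054  0.0563  0.0888  0.1757] 15.3833 50.00601947307587
```

View pics/c11.png

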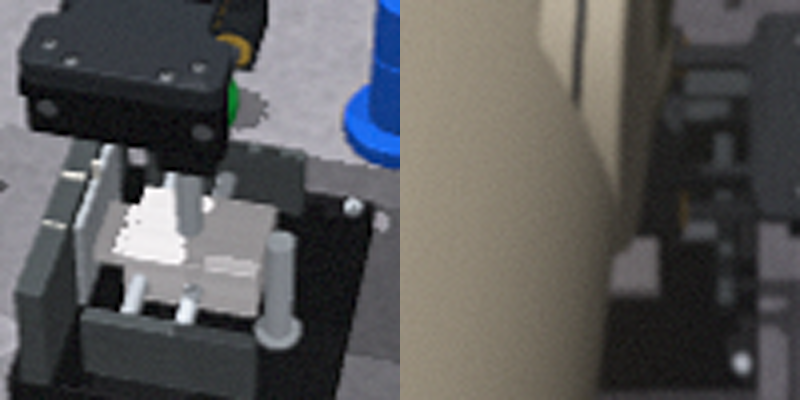

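The view shows the carriage near mid-rail, with the middle tick at about (284,269) in side. I'll quantify the travel from the ticks and the blade edge.

```bash
python3 - <<'E'
from h import *
np.set_printoptions(precision=4,suppress=True)
print('ticks top',atz('top',[[270.75,200.6],[288.1,200.6],[305.4,201.2]],.078))
print('ticks side',atz('side',[[286.7,256.6],[283.1,268.7],[278.4,280.8]],.078))
print('peg top', atz('side',[[265+281/4,225+238/4]],.079))
A=cv2.imread('pics/side0.png',0).astype(np.float32);B=cv2.imread('pics/s11.png',0).astype(np.float32)
A2=cv2.imread('pics/s2.png',0).astype(np.float32)
# blade near-edge patch, shutter closed -> now, predicted shift along unit y
for (u,v) in((289,285),(288,280),(290,276)):
    T=A[v-6:v+7,u-5:u+6]; S=B[v-10:v+28,u-16:u+14]; r=cv2.matchTemplate(S,T,cv2.TM_CCOEFF_NORMED);_,m,_,l=cv2.minMaxLoc(r)
    w=np.array([l[0]+u-16+5,l[1]+v-10+6]); z=.055
    a=atz('side',[[u,v],w],z); print((u,v),w,round(m,2),'dy',a[1]-a[0])
d=proj('side',[[.64,.05,.05],[.64,.08,.05]]);print('30mm =',d[1]-d[0])
E
```

```text
ticks top [[0.6529 0.0895 0.078 ]
 [0.6529 0.0597 0.078 ]
 [0.6519 0.0299 0.078 ]]
ticks side [[0.658  0.0317 0.078 ]
 [0.6556 0.0623 0.078 ]
 [0.6552 0.0919 0.078 ]]
peg top [[0.5592 0.0785 0.079 ]]
(289, 285) [285 295] 0.92 dy [0.0003 0.024  0.    ]
(288, 280) [284 291] 0.94 dy [-0.0005  0.0267  0.    ]
(290, 276) [286 287] 0.94 dy [-0.0005  0.0271  0.    ]
30mm = [-4.5935 12.0748]
```

Request:
apply_moves(
  commands=[0, 0, 0, 0, -0.003, 0, 1, 0, 0, 0, 0, -0.0055, 0, 1, 0, 0, 0, 0, -0.0055, 0, 1, 0, 0, 0, 0, -0.0055, 0, 1],
)

```text
time: 15.82
position: [0.6053, 0.0594, 0.0888]
orientation: [1.0, 0.002, -0.0, 0.001]
force: [-0.8, -7.8, 1.2]
width: 0.179
grasp_force: 50.0
```

```bash
python3 - <<'E'
from h import *
F=[]
for i in range(15):
    im=robot.capture('side'); s=robot.observe(); F.append(np.r_[s['force'],s['position'],s['width']])
print(np.mean(F,0).round(4),s['time'],s['grasp_force'])
cv2.imwrite('pics/s12.png',im[:,:,::-1])
A=cv2.imread('pics/side0.png',0).astype(np.float32);B=cv2.imread('pics/s12.png',0).astype(np.float32)
k=8;up=lambda a:cv2.resize(a,None,fx=k,fy=k,interpolation=cv2.INTER_CUBIC)
for (u,v) in((289,285),(288,280),(290,276),(289,280)):
    T=up(A[v-6:v+7,u-5:u+6]); S=up(B[v-8:v+28,u-16:u+14]); r=cv2.matchTemplate(S,T,cv2.TM_CCOEFF_NORMED);_,m,_,l=cv2.minMaxLoc(r)
    w=np.array([l[0]/k+u-16+5,l[1]/k+v-8+6]); print(w-[u,v],round(m,2))
d=[]
for z in(.045,.06,.07): q=proj('side',[[.64,.05,z],[.64,.08,z]]);print('30mm =',q[1]-q[0])
E
```

```text
[-0.9155 -8.787   0.901   0.6054  0.0594  0.0888  0.1758] 16.5667 50.0078022480011
[-4.    11.125] 0.88
[-4.125 11.75 ] 0.98
[-4.25 12.  ] 0.96
[-4.125 11.875] 0.98
30mm = [-4.57329369 12.07529773]
30mm = [-4.63450328 12.07250585]
30mm = [-4.6761902  12.06854216]
```

Request:
apply_moves(
  commands=[0, 0, 0, 0, -0.001, 0, 1, 0, 0, 0, 0, -0.001, 0, 1, 0, 0, 0, 0, -0.001, 0, 1, 0, 0, 0, 0, -0.001, 0, 1],
)

```text
time: 16.9
position: [0.6054, 0.0598, 0.0889]
orientation: [1.0, 0.002, -0.0, 0.001]
force: [-2.3, -8.7, 0.1]
width: 0.175
grasp_force: 50.0
```

```bash
python3 - <<'E'
from h import *
robot.capture('side')
for m in robot.masks_of('collar','side'):
    r=np.argwhere(m['region']);print(m['xy'],round(m['p'],2),r.min(0),r.max(0))
s=robot.observe();print(s['position'],s['force'],s['width'],s['grasp_force'])
print(robot.job_done())
E
```

```text
[398.6, 299.0] 0.86 [270 382] [322 411]
[366.6, 247.5] 0.73 [218 351] [266 378]
[406.0, 210.0] 0.61 [175 381] [223 443]
[416.7, 189.0] 0.57 [166 398] [209 423]
[263.3, 378.4] 0.4 [360 248] [398 275]
[0.60535675 0.05978615 0.08883876] [-1.30027592 -8.03194344  0.81223997] 0.17199419645078293 50.00905930995941
the job is handed in; nothing more can be done
None
```

I handed the job in at about 17 s: the cap stands upright in the tray, flange down, and the gripper is holding the shutter at about half travel (roughly 30 mm, about 8–9 N spring force).

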